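# Index the specimen turntable on by one hole

## Task

Move the specimen turntable on by exactly one index hole, anticlockwise as seen from above. With the fingertips press the black plunger button all the way down, so that its pin leaves the hole, push the turntable round by the upright metal plate beside the button, let the button spring fully up as the pin enters the next hole, and move clear. Lift nothing, do not touch the grey specimen pucks riding in their nests, and leave the other things on the bench where they are.

Things in the scene. Friction and masses are not known exactly. Their poses are not given: they have to be found in the camera images.
- indexer: Fixed base of the index unit: a pedestal under an aluminium index plate, 204 mm in diameter, top 40 mm above the bench, with six dark holes 10 mm wide every 60 degrees on a 92 mm radius. Origin: on the vertical turning axis, at the bench. Its x axis points to a fixed post (154 mm out, 20 mm thick, 150 mm high) that carries an inspection lens. Yaw within 70 degrees.
- turntable (a joint): Angle (rad) of the steel turntable (164 mm in diameter, top 54 mm above the bench): 0 at the start with the pin in its first hole, growing anticlockwise seen from above; the next hole is at +1.047, play 0.01 (0.02 if pushed hard). Locked while the pin is in a hole; else about 1 N at the button turns it. Button and push plate stand on the turntable's bracket and go round with it.
- plunger (a joint): How far the button is pressed (m): 0 up, 0.011 hard stop. Spring: 3.5 N at 0, 8 N at the stop, upward. Its pin sits in a hole of the index plate from below; pressing lowers it, and it is out from 0.009. Let go between holes the button stays about 0.008 down, the round-ended pin sliding under the plate, and springs up by itself on meeting a hole (within 2 degrees).
- lens (a point): Lower end of the fixed lens tube of the index unit (black, 30 mm in diameter), 68 mm from the axis and 100 mm above the bench, on an arm whose top is 150 mm above the bench; keep clear of it.
- turntable_axis (a point): The turning axis at the height of the turntable's top (54 mm above the bench).
- button_top (a point): Centre of the top of the black round plunger button: 30 mm in diameter, 86 mm above the bench when up, 112 mm from the turning axis; it moves with the button and the turntable. The bracket under it is 40 mm wide, its top 62 mm above the bench.
- push_plate (a point): Middle of the top edge of the push plate's face that looks to the button, 17 mm from the button's centre on its anticlockwise side. The aluminium plate stands upright along the radius: 40 mm long (92 to 132 mm from the axis), 6 mm thick, top 108 mm above the bench, 22 mm above the raised button. Push on this face to turn the table.
- puck0: A loose grey resin specimen puck 28 mm in diameter, 18 mm high, standing in a nest on the turntable; origin at the centre of its underside. Not to be touched.
- puck1: A loose grey resin specimen puck 28 mm in diameter, 18 mm high, standing in a nest on the turntable; origin at the centre of its underside. Not to be touched.
- puck2: A loose grey resin specimen puck 28 mm in diameter, 18 mm high, standing in a nest on the turntable; origin at the centre of its underside. Not to be touched.
- puck3: A loose grey resin specimen puck 28 mm in diameter, 18 mm high, standing in a nest on the turntable; origin at the centre of its underside. Not to be touched.
- nest0 (a point): Floor centre of the nest of puck0 (a black ring of 38 mm outer and 32 mm inner diameter, 7 mm high, 55 mm from the axis), turning with the turntable.
- nest1 (a point): Floor centre of the nest of puck1 (a black ring of 38 mm outer and 32 mm inner diameter, 7 mm high, 55 mm from the axis), turning with the turntable.
- nest3 (a point): Floor centre of the nest of puck2 (a black ring of 38 mm outer and 32 mm inner diameter, 7 mm high, 55 mm from the axis), turning with the turntable.
- nest4 (a point): Floor centre of the nest of puck3 (a black ring of 38 mm outer and 32 mm inner diameter, 7 mm high, 55 mm from the axis), turning with the turntable.
- objective: A steel microscope objective, 32 mm in diameter, 52 mm high, standing near the index unit; origin at the centre of its underside. A bystander, not to be disturbed.
- slide_box: A white slide box 85 x 32 x 32 mm lying near the index unit; origin at the centre of its underside. A bystander, not to be disturbed.
- jar: An amber jar 56 mm in diameter, 75 mm high; origin at the centre of its underside. A bystander, not to be disturbed.
- dish: A glass dish 90 mm in diameter, 16 mm high; origin at the centre of its underside. A bystander, not to be disturbed.
- cleaner: A white bottle 48 mm in diameter, 115 mm high; origin at the centre of its underside. A bystander, not to be disturbed.
- driver: A screwdriver 160 mm long lying on the bench. A bystander, not to be disturbed.

How it is judged:
On the way, in this order (a step that is already met when the one before it is completed fails the run):
1. the button is pressed down (9 mm or more) with the turntable still at its first hole (value of joint plunger above 0.009 m and value of joint turntable below 0.15 rad), for 0.1 s.
2. the turntable is on its way to the next hole with the pin out (value of joint turntable between 0.4 and 0.95 rad and value of joint plunger above 0.006 m), for 0.1 s.
At the end, for the whole second after the job is handed in: The turntable stands at the next hole anticlockwise (60 degrees on, within 2.3 degrees) and is at rest, the button is up within 2 mm, every puck sits in its nest (within 6 mm) and the bystanders are within 25 mm of where they stood (value of joint turntable between 1.007 and 1.087 rad and value of joint plunger below 0.002 m and velocity of joint turntable between -0.03 and 0.03 rad/s and distance between puck0 and nest0 below 0.006 m and distance between puck1 and nest1 below 0.006 m and distance between puck2 and nest3 below 0.006 m and distance between puck3 and nest4 below 0.006 m and distance of each of objective, slide_box, jar, dish, cleaner, driver from where it was at the start of the episode below 0.025 m); the robot touches nothing.
It fails at once if a specimen puck is touched by the robot (over 1 N) (contact force between any of the fingers, the arm and puck0 above 1 N or contact force between any of the fingers, the arm and puck1 above 1 N or contact force between any of the fingers, the arm and puck2 above 1 N or contact force between any of the fingers, the arm and puck3 above 1 N).
It fails at once if a specimen puck leaves its nest (over 10 mm off, or tipped) (distance between puck0 and nest0 above 0.01 m or distance between puck1 and nest1 above 0.01 m or distance between puck2 and nest3 above 0.01 m or distance between puck3 and nest4 above 0.01 m).
It fails at once if a bystander is moved or lifted (over 25 mm) (distance of any of objective, slide_box, jar, dish, cleaner, driver from where it was at the start of the episode above 0.025 m).
It also fails if it takes over 40 s, if anything falls off the work surface, if the arm or the gripper's body presses on something with over 40 N, if the wrist force passes 120 N, or if a joint passes its speed limit or range.

## Robot

A 6-joint arm with a two-finger parallel gripper is mounted at the origin on the work surface. World frame = base frame: x ahead of the robot, y to its left, z up, the work surface at z = 0. Lengths are in m, angles in rad, forces in N, time in s.
With the tool pointing down it reaches from about 0.35 to 0.775 m from the base axis. Payload 7.3 kg.
Tool frame: the origin (TCP) lies midway between the tips of the shut fingers; the grasp point (between the pads) lies 19 mm behind it; x points along the fingers, y is the direction in which the jaws open and shut, and the axes are right-handed (so a half turn about x gives the same grasp; the last joint's range is limited). The gripper opens to 92 mm and grips with 3 to 60 N. Pads are 19 mm wide; open, the fingers measure 130 mm over their backs; the gripper's body (75 mm by 190 mm) begins 47 mm behind the grasp point.
Start: joints at [1.106, 0.342, 1.524, -0, 1.275, -0.146], TCP at [0.165, 0.499, 0.227] pointing down, gripper open.
Joint ranges: [-2.53, 2.53], [-0.77, 2.02], [0.04, 2.7], [-1, 4.14], [0.28, 2.66], [-3.11, 3.11]. Speed limits (rad/s): [2.57, 2.57, 3.14, 3.14, 3.14, 3.14].

## Interface

Orientations are given as a unit quaternion [w, x, y, z].
In Python, from workcell import robot, camera, camera_model gives the robot as it stands. The module is installed in compiled form; this text tells all that it offers. Calls block until the motion is done:
- robot.reach(position, orientation): joint-space move of the TCP to a pose.
- robot.line_to(position, rot=None, rate=0.15): straight line of the TCP; rot=None keeps the orientation; rate is the mean speed in m/s.
- robot.move_joints(angles): joint-space move.
- robot.grip(opening, strength=None): opening from 0.0 (shut) to 1.0 (fully open); strength is the grip in N (None keeps the last); returns when the fingers have stopped.
- robot.dwell(seconds).
- robot.solve_ik(position, orientation): joint angles nearest the present ones, or None.
- camera(name): name is "scene" or "top" or "wrist"; returns the picture (384x512x3 uint8, red, green, blue); there is no depth.
- camera_model(name): a dict with "fx", "fy", "cx", "cy" (pixels), "R" (3x3) and "t" (3): a world point X has camera coordinates R X + t. Camera axes: x right, y down, z forward; pixel columns grow to the right and rows downward; lengths in m; the calibration is good to about 2 mm. The wrist camera is an equidistant fisheye: a pixel r from the principal point sees the ray r / f radians off the axis. A picture is of the moment at which its call begins: read the wrist's pose just before it. camera_model takes no time and is no camera call; for the wrist camera it gives the pose at the moment of the call.
A pose or a line that the arm cannot do raises robot.PlanningError and nothing moves.
- robot.finish_job(): hands the job in, once; it reports no verdict.
Readings, each from a call of its own:
- robot.read_time(): time.
- robot.read_joints(): joint angles.
- robot.read_joint_velocities(): joint speeds.
- robot.read_joint_efforts(): joint torques, N m.
- robot.read_eef_pos(): TCP position.
- robot.read_eef_rot(): TCP orientation.
- robot.read_contact_force(): force on the tool from outside, world axes, zero at the start.
- robot.read_ft_torque(): the same for the moment, N m.
- robot.read_grip_width(): opening from 0.0 (shut) to 1.0 (fully open).
Only numpy, scipy, OpenCV 4.12 (cv2) and the standard library are available. Lean on these libraries where they do the work, as an engineer would, in place of code of your own. Each camera call takes 0.05 s, during which the arm holds its last target.

## Working session

There is one attempt and no reset: what is moved stays moved. The work goes in short steps, each a Python script; the robot and the scene stay as the last script left them, time stands still between calls to the robot, and variables do not carry over. Pictures are saved under pics/ and viewed, and the job is handed in when it is done.

```bash
mkdir -p pics; python3 - <<'E'
from workcell import robot,camera,camera_model
import cv2
for n in ["scene","top","wrist"]:
    m=camera_model(n); im=camera(n); cv2.imwrite(f"pics/{n}0.png",cv2.cvtColor(im,cv2.COLOR_RGB2BGR))
    print(n,{k:(v if not hasattr(v,'shape') else v.round(4).tolist()) for k,v in m.items()})
print(robot.read_time(),robot.read_eef_rot())
E
```

```text
scene {'fx': 357.31228033446735, 'fy': 357.31228033446735, 'cx': 248.93401892757373, 'cy': 187.50221247134118, 'R': [[-0.8685, 0.4956, 0.0008], [0.3946, 0.6924, -0.604], [-0.2999, -0.5243, -0.7969]], 't': [0.5162, -0.1644, 1.3291]}
top {'fx': 466.517757657661, 'fy': 466.517757657661, 'cx': 257.7955159859963, 'cy': 190.4044763088671, 'R': [[-0.0302, -0.9995, -0.012], [-0.9924, 0.0315, -0.1192], [0.1195, 0.0083, -0.9928]], 't': [0.0103, 0.5729, 1.4947]}
wrist {'fx': 297.3186396354542, 'fy': 297.3186396354542, 'cx': 257.938296492732, 'cy': 191.8776937481451, 'R': [[0.3134, 0.9496, -0.0015], [0.9085, -0.2993, 0.2918], [0.2766, -0.0928, -0.9565]], 't': [-0.5237, -0.037, 0.3913]}
0.15 [ 0.69801337  0.11183917  0.69827034 -0.11264044]
```

View pics/top0.png

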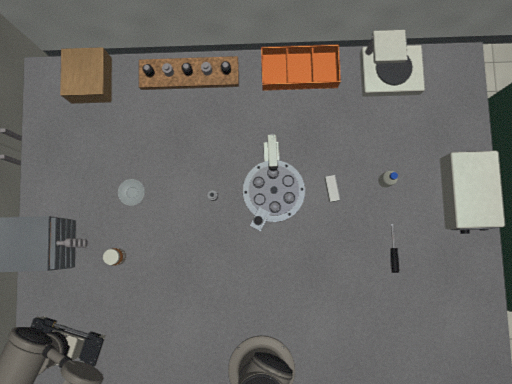

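View pics/scene0.png

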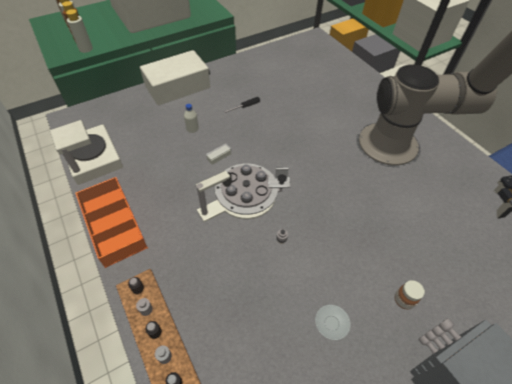

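View pics/wrist0.png

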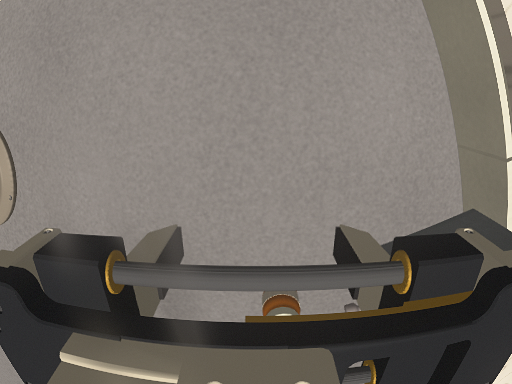

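```bash
python3 - <<'E'
import cv2
a=cv2.imread('pics/top0.png')[125:235,200:350]
cv2.imwrite('pics/topc.png',cv2.resize(a,None,fx=5.33,fy=5.33,interpolation=cv2.INTER_CUBIC))
a=cv2.imread('pics/scene0.png')[140:240,180:310]
cv2.imwrite('pics/scenec.png',cv2.resize(a,None,fx=6,fy=6,interpolation=cv2.INTER_CUBIC))
E
```

```text
(no output)
```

View pics/topc.png

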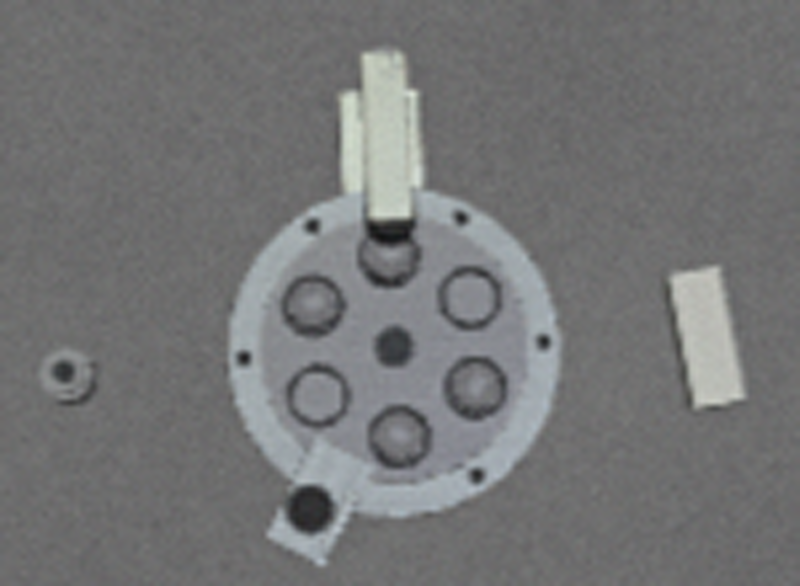

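View pics/scenec.png

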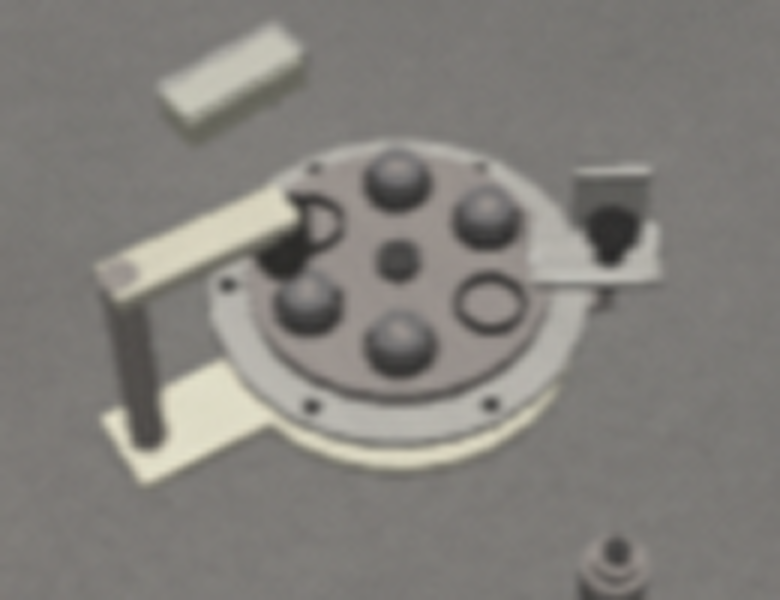

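```bash
cat > h.py <<'E'
from workcell import robot,camera,camera_model
import numpy as np,cv2
from scipy.optimize import least_squares
def proj(m,X):
    c=np.asarray(m['R'])@np.asarray(X,float)+np.asarray(m['t'])
    return np.array([m['cx']+m['fx']*c[0]/c[2],m['cy']+m['fy']*c[1]/c[2]])
def projw(m,X):
    c=np.asarray(m['R'])@np.asarray(X,float)+np.asarray(m['t'])
    r=np.hypot(c[0],c[1]);th=np.arctan2(r,c[2])
    return np.array([m['cx']+m['fx']*th*c[0]/r,m['cy']+m['fy']*th*c[1]/r])
def pt(p,th,r,z): return [p[0]+r*np.cos(th),p[1]+r*np.sin(th),z]
E
python3 - <<'E'
from h import *
T=camera_model('top');S=camera_model('scene')
ft=lambda x,y:np.array([200+(x+.5)/5.33-.5,125+(y+.5)/5.33-.5])
fs=lambda x,y:np.array([180+(x+.5)/6-.5,140+(y+.5)/6-.5])
# p: x,y,phi(button angle)
k=np.pi/3
# anticlockwise from button: image bottom-right hole = +1
top=[(1,92,40,477,475),(2,92,40,544,342),(3,92,40,461,217),(4,92,40,313,226),(5,92,40,243,358),(0,112,86,310,508),(0,0,54,395,347)]
sc=[(2,92,40,315,168),(1,92,40,480,168),(4,92,40,228,286),(5,92,40,312,406),(6,92,40,491,404),(0,0,54,398,261)]
def f(p,which):
    r=[]
    if 't' in which: r+=[proj(T,pt(p,p[2]+a*k,R,z))-ft(u,v) for a,R,z,u,v in top]
    if 's' in which: r+=[proj(S,pt(p,p[2]+a*k,R,z))-fs(u,v) for a,R,z,u,v in sc]
    return np.array(r).ravel()
for w in ['t']:
    s=least_squares(f,[.54,0,-2.6 ],args=(w,)); print(w,s.x,np.abs(s.fun).max(),s.fun.round(1))
p=s.x
for a in range(6):
    q=proj(S,pt(p,p[2]+a*k,92e-3,.04)); print(a,(q-[180,140])*6)
print((proj(S,pt(p,p[2],.112,.086))-[180,140])*6)
E
```

```text
t [-43.91532876 -13.06054824  -1.22212847] 1088.713147396208 [ -416.9   706.6   713.2   229.2   687.8  -704.3    -6.1 -1088.7  -771.6
  -870.7  -640.3    13.   -127.5  -302.1]
0 [ 3637.92251957 -2386.38950123]
1 [ 3644.54367111 -2385.98831663]
2 [ 3657.07346383 -2385.71297552]
3 [ 3662.93764952 -2385.84065873]
4 [ 3656.26403757 -2386.24254386]
5 [ 3643.77867473 -2386.51604878]
[ 3640.75573333 -2393.83510749]
```

Radii must be in metres.

```bash
python3 - <<'E'
from h import *
T=camera_model('top');S=camera_model('scene')
ft=lambda x,y:np.array([200+(x+.5)/5.33-.5,125+(y+.5)/5.33-.5])
fs=lambda x,y:np.array([180+(x+.5)/6-.5,140+(y+.5)/6-.5])
k=np.pi/3
top=[(1,92,40,477,475),(2,92,40,544,342),(3,92,40,461,217),(4,92,40,313,226),(5,92,40,243,358),(0,112,86,310,508),(0,0,54,395,347)]
sc=[(2,92,40,315,168),(1,92,40,480,168),(4,92,40,228,286),(5,92,40,312,406),(6,92,40,491,404),(0,0,54,398,261)]
def f(p,which):
    r=[]
    if 't' in which: r+=[proj(T,pt(p,p[2]+a*k,R/1e3,z/1e3))-ft(u,v) for a,R,z,u,v in top]
    return np.array(r).ravel()
s=least_squares(f,[.54,0,2.6 ],args=('t',)); print(s.x,s.fun.round(1))
p=s.x
for a in range(6):
    q=proj(S,pt(p,p[2]+a*k,92e-3,.04)); print(a,(q-[180,140])*6)
print((proj(S,pt(p,p[2],.112,.086))-[180,140])*6)
E
```

```text
[ 0.57136219 -0.05881493  2.64001795] [-0.   0.1  0.  -0.1  0.1  0.1 -0.2 -0.1  0.2 -0.1  0.   0.1 -0.1 -0. ]
0 [566.94138428 275.70073116]
1 [476.66928281 164.21492905]
2 [312.97359099 166.2534662 ]
3 [225.93335515 280.1428404 ]
4 [309.47332954 401.60303433]
5 [487.37636886 399.17476951]
[610.2293404  221.77165575]
```

```bash
cat >> h.py <<'E'
from scipy.spatial.transform import Rotation as Ro
P=np.array([0.57136,-0.05881]);PH=2.6400
def pose(th,tang,z,r=.112,sg=1):
    # th: turntable angle from start, tang: metres anticlockwise of button centre
    a=PH+th; e=np.array([np.cos(a),np.sin(a)]); t=np.array([-e[1],e[0]])
    q=P+r*e+tang*t
    y=sg*np.array([e[0],e[1],0]); x=np.array([0,0,-1.])
    M=np.column_stack([x,y,np.cross(x,y)])
    qq=Ro.from_matrix(M).as_quat()
    return [q[0],q[1],z],[qq[3],qq[0],qq[1],qq[2]]
E
python3 - <<'E'
from h import *
for sg in (1,-1):
    for th in (0,.5,1.1):
        for z in (.075,.2):
            j=robot.solve_ik(*pose(th,.004,z,sg=sg)); print(sg,th,z,None if j is None else np.round(j,2))
print(robot.read_contact_force())
E
```

```text
1 0 0.075 [-0.18  0.44  1.87 -0.    0.84 -2.82]
1 0 0.2 [-0.18  0.27  1.71 -0.    1.16 -2.82]
1 0.5 0.075 [-0.3   0.43  1.89 -0.    0.83  2.84]
1 0.5 0.2 [-0.3   0.26  1.73 -0.    1.16  2.84]
1 1.1 0.075 [-0.41  0.47  1.8  -0.    0.87  2.13]
1 1.1 0.2 [-0.41  0.32  1.64 -0.    1.18  2.13]
-1 0 0.075 [-0.18  0.44  1.87 -0.    0.84  0.32]
-1 0 0.2 [-0.18  0.27  1.71 -0.    1.16  0.32]
-1 0.5 0.075 [-0.3   0.43  1.89 -0.    0.83 -0.3 ]
-1 0.5 0.2 [-0.3   0.26  1.73 -0.    1.16 -0.3 ]
-1 1.1 0.075 [-0.41  0.47  1.8  -0.    0.87 -1.01]
-1 1.1 0.2 [-0.41  0.32  1.64 -0.    1.18 -1.01]
[ 0.05888501 -0.09607244 -0.45289976]
```

```bash
python3 - <<'E'
from h import *
t0=robot.read_time()
robot.grip(0.0,10)
robot.reach(*pose(0,.0,.2,sg=-1))
print(robot.read_time()-t0,robot.read_eef_pos(),robot.read_grip_width(),robot.read_contact_force())
m=camera_model('wrist'); im=camera('wrist'); T=camera('top')
im2=cv2.cvtColor(im,cv2.COLOR_RGB2BGR).copy(); cv2.imwrite('pics/w1raw.png',im2)
def mk(X,c):
    u=projw(m,X); print(np.round(u,1)); cv2.circle(im2,tuple(int(round(v)) for v in u),2,c,-1)
mk(pt(P,PH,.112,.086),(0,0,255)); mk([*P,.054],(0,255,0))
for a in range(1,6): mk(pt(P,PH+a*np.pi/3,.092,.04),(255,0,0))
cv2.imwrite('pics/w1.png',im2)
cv2.imwrite('pics/t1.png',cv2.resize(cv2.cvtColor(T,cv2.COLOR_RGB2BGR)[110:250,180:360],None,fx=4,fy=4,interpolation=cv2.INTER_CUBIC))
E
```

```text
3.5500000000000003 [ 0.47317177 -0.00425865  0.20006257] 0.007633943327373833 [-0.58423861  0.25647443  0.10394793]
[257.7 188. ]
[359.6 180.2]
[312.5 241. ]
[382.5 238.7]
[423.3 178.2]
[396.9 110. ]
[319.6 104.7]
```

View pics/w1.png

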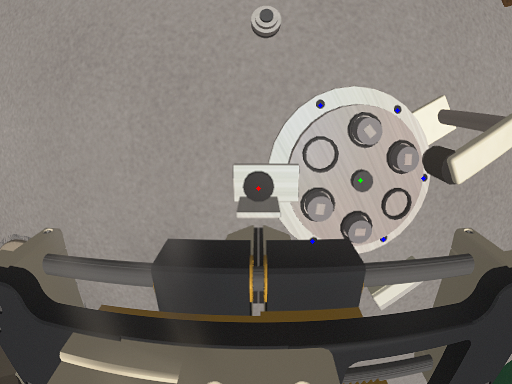

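View pics/t1.png

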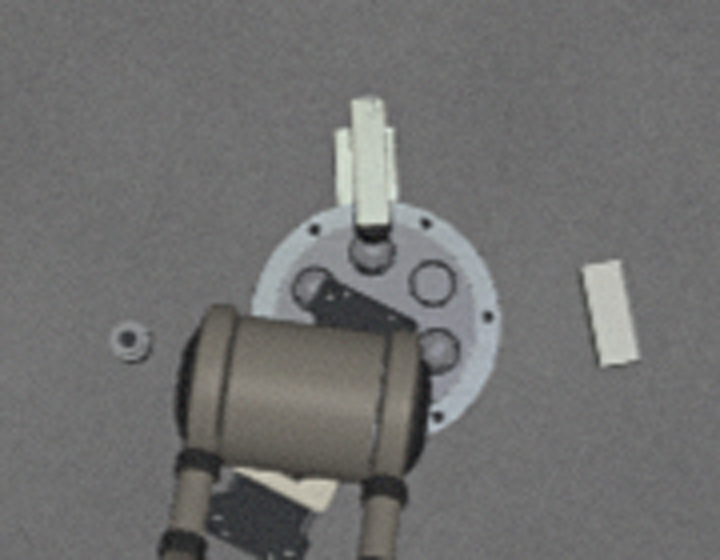

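```bash
python3 - <<'E'
from h import *
p,q=pose(0,.003,.093,sg=-1)
robot.line_to(*pose(0,.003,.115,sg=-1))
robot.line_to(p,rate=.08)
print(robot.read_time(),robot.read_eef_pos(),robot.read_contact_force())
for z in (.086,.083,.080,.077):
    p[2]=z; robot.line_to(p,rate=.05); print(z,robot.read_time(),robot.read_eef_pos().round(4),np.round(robot.read_contact_force(),1))
im=camera('wrist');cv2.imwrite('pics/w2.png',cv2.cvtColor(im,cv2.COLOR_RGB2BGR))
E
```

```text
4.9417 [ 0.47187686 -0.00759164  0.09331517] [ 0.39918769  0.59838501 -0.00366467]
0.086 5.2333 [ 0.4722 -0.0077  0.0863] [ 1.4 -0.6 -0.3]
0.083 5.4833 [ 0.4721 -0.0077  0.0833] [0.5 0.6 4.9]
0.08 5.7333 [ 0.4721 -0.0076  0.0803] [ 0.  -0.1  6.5]
0.077 5.9833 [ 0.4721 -0.0076  0.0774] [ 0.2 -1.   7.9]
```

View pics/w2.png

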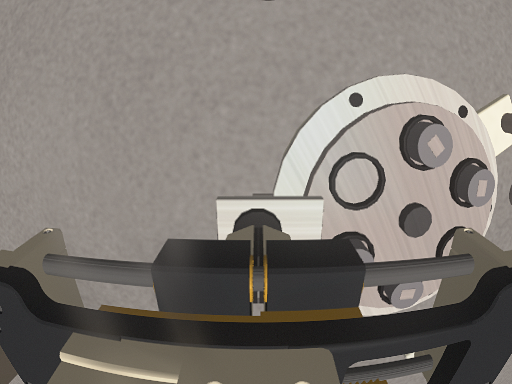

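```bash
python3 - <<'E'
from h import *
p,q=pose(0,.003,.0752,sg=-1)
for z in (.0758,.0750):
    p[2]=z; robot.line_to(p,rate=.05)
    robot.dwell(.1);print(z,robot.read_time(),robot.read_eef_pos().round(4),np.round(robot.read_contact_force(),1))
zc=.0748 if robot.read_contact_force()[2]<10 else .0752
robot.dwell(.15)
for th in (.05,.1,.15):
    robot.line_to(*pose(th,.003,zc,sg=-1),rate=.06)
    print(th,robot.read_time(),robot.read_eef_pos().round(4),np.round(robot.read_contact_force(),1))
im=camera('wrist');cv2.imwrite('pics/w3.png',cv2.cvtColor(im,cv2.COLOR_RGB2BGR))
E
```

```text
0.0758 6.3833 [ 0.4721 -0.0076  0.0764] [0.4 0.8 8. ]
0.075 6.7333 [ 0.4721 -0.0076  0.0756] [-1.   0.   6.8]
0.05 7.1333 [ 0.4696 -0.013   0.0754] [ 0.  -1.2  9.4]
0.1 7.3833 [ 0.4675 -0.0182  0.0754] [ 0.  -1.7  7.9]
0.15 7.6333 [ 0.4657 -0.0235  0.0755] [-0.2 -1.2  7.2]
```

View pics/w3.png

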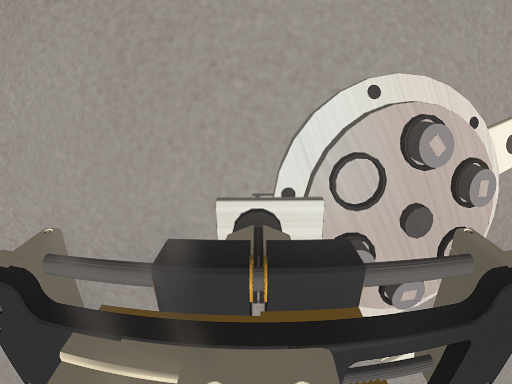

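```bash
python3 - <<'E'
from h import *
for th in np.arange(.23,.72,.08):
    robot.line_to(*pose(th,.003,.0748,sg=-1),rate=.05)
    print(round(th,2),robot.read_time(),robot.read_eef_pos().round(4),np.round(robot.read_contact_force(),1))
robot.dwell(.15)
robot.line_to(pose(th,.003,.094,sg=-1)[0],rate=.04)
print(robot.read_time(),robot.read_eef_pos().round(4),np.round(robot.read_contact_force(),1))
im=camera('wrist');cv2.imwrite('pics/w4.png',cv2.cvtColor(im,cv2.COLOR_RGB2BGR))
E
```

```text
0.23 8.0167 [ 0.4633 -0.0321  0.0755] [ 1.2 -1.5  8. ]
0.31 8.35 [ 0.4617 -0.0409  0.0755] [ 1.7 -0.3  7.5]
0.39 8.6833 [ 0.4607 -0.0499  0.0756] [ 2.  -0.3  7.1]
0.47 9.0167 [ 0.4605 -0.0589  0.0756] [ 2.  -0.1  7.4]
0.55 9.35 [ 0.4609 -0.0678  0.0757] [ 1.9 -0.8  8.1]
0.63 9.6833 [ 0.4621 -0.0767  0.0757] [ 2.4 -0.9  8.1]
0.71 10.0167 [ 0.4641 -0.0856  0.0758] [ 3.8 -0.1  8.4]
10.8 [ 0.4621 -0.0848  0.0939] [-0.3 -1.1 -0.3]
```

View pics/w4.png

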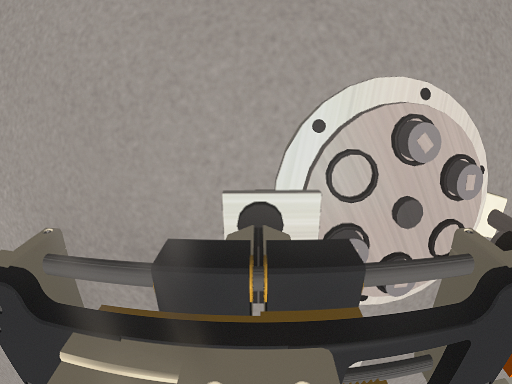

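```bash
python3 - <<'E'
from h import *
def ft(th):
    a=PH+th; f=robot.read_contact_force(); return f[0]*-np.sin(a)+f[1]*np.cos(a), f[2]
ths=list(np.arange(.77,.96,.06))+list(np.arange(.97,1.16,.015))
for th in ths:
    robot.line_to(*pose(th,.003,.094,sg=-1),rate=.04)
    f=ft(th); print(round(th,3),round(robot.read_time(),2),np.round(f,1))
    if f[0]<-6 : break
im=camera('wrist');cv2.imwrite('pics/w5.png',cv2.cvtColor(im,cv2.COLOR_RGB2BGR))
E
```

```text
0.77 11.17 [0.2 1.1]
0.83 11.48 [0.1 1. ]
0.89 11.8 [-0.8 -0.4]
0.95 12.12 [-0.5  0.7]
0.97 12.37 [0.1 0.3]
0.985 12.62 [0.3 0.8]
1.0 12.87 [-0.3 -0.1]
1.015 13.12 [0.3 0.1]
1.03 13.37 [-0.4 -0.6]
1.045 13.62 [-0.2  0.1]
1.06 13.87 [ 0.2 -0.7]
1.075 14.12 [ 0.1 -0.1]
1.09 14.37 [-5.2  2.5]
1.105 14.62 [-10.1   6.4]
```

View pics/w5.png

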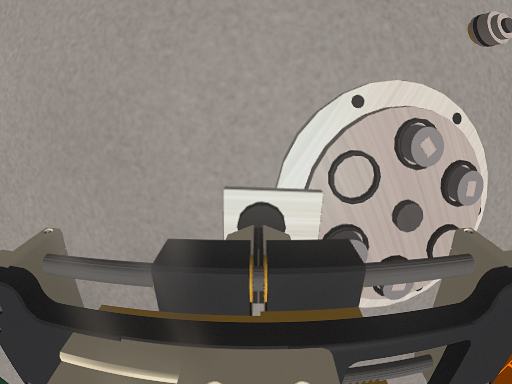

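```bash
python3 - <<'E'
from h import *
th=1.06
robot.line_to(pose(th,.001,.094,sg=-1)[0],rate=.03)
print(np.round(robot.read_contact_force(),1))
p=pose(th,.0,.22,sg=-1)[0]
robot.line_to(p,rate=.1)
print(np.round(robot.read_contact_force(),1),robot.read_time())
m=camera_model('wrist');im=cv2.cvtColor(camera('wrist'),cv2.COLOR_RGB2BGR).copy()
for X,c in ((pt(P,PH+np.pi/3,.112,.086),(0,0,255)),(pt(P,PH+np.pi/3,.055,.072),(0,255,0)),(pt(P,PH,.055,.055),(0,255,255)),(pt(P,PH,.092,.04),(255,0,0))):
    cv2.circle(im,tuple(int(round(v)) for v in projw(m,X)),2,c,-1)
cv2.imwrite('pics/w6.png',im)
robot.line_to([p[0]-.06,p[1]-.0,.3],rate=.2)
robot.move_joints([1.106,.342,1.524,0,1.275,-.146])
for n in('top','scene'):
    cv2.imwrite(f'pics/{n}6.png',cv2.cvtColor(camera(n),cv2.COLOR_RGB2BGR))
a=cv2.imread('pics/top6.png')[125:235,200:350]
b=cv2.imread('pics/scene6.png')[140:240,180:310]
cv2.imwrite('pics/topc6.png',cv2.resize(a,None,fx=5.33,fy=5.33,interpolation=cv2.INTER_CUBIC))
cv2.imwrite('pics/scenec6.png',cv2.resize(b,None,fx=6,fy=6,interpolation=cv2.INTER_CUBIC))
S=camera_model('scene');T=camera_model('top')
for z in (.086,.078):
    print(z,(proj(S,pt(P,PH+np.pi/3,.112,z))-[180,140])*6,(proj(T,pt(P,PH+np.pi/3,.112,z))-[200,125])*5.33)
print(robot.read_time())
E
```

```text
[ 0.2 -0.1  0. ]
[-0.3  0.1  0.1] 16.4583
0.086 [495.78483033  85.70375318] [497.68316982 496.2584676 ]
0.078 [495.33135459  95.51357337] [496.82231405 497.07248416]
19.6417
```

View pics/w6.png

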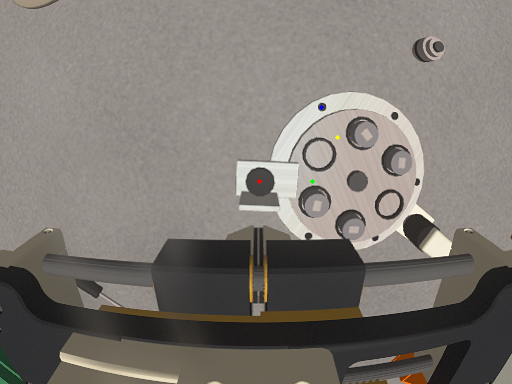

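View pics/topc6.png

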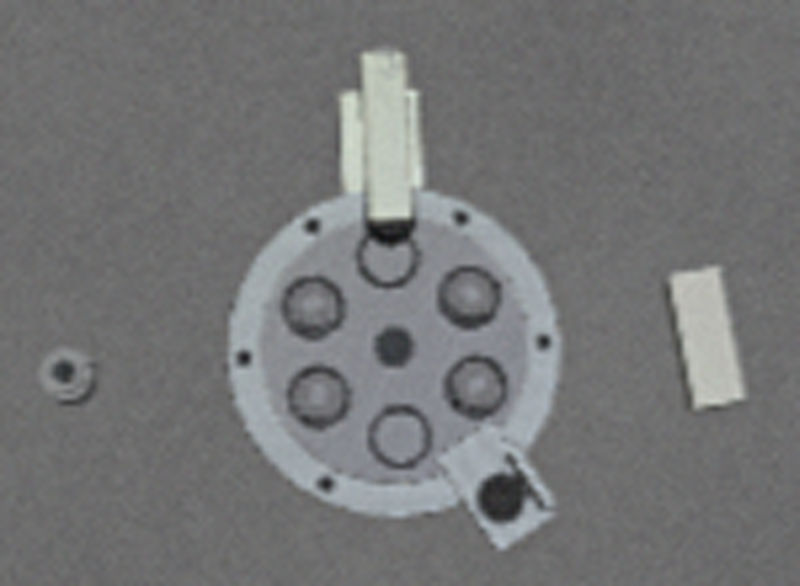

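View pics/scenec6.png

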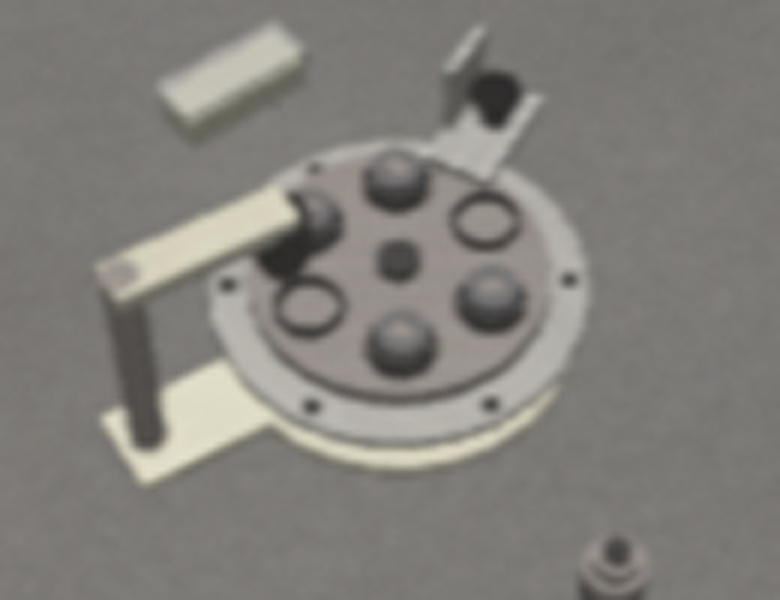

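View pics/top6.png

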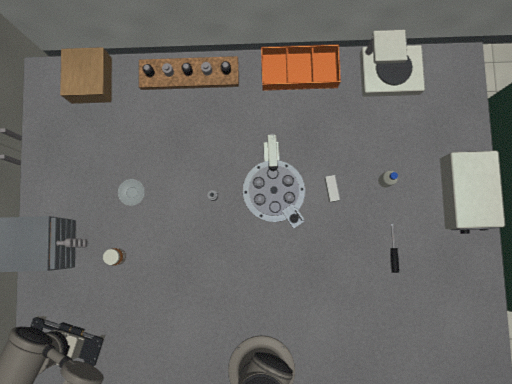

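```bash
python3 - <<'E'
from h import *
print(robot.read_contact_force().round(2),abs(robot.read_joint_velocities()).max(),robot.read_time())
robot.finish_job()
E
```

```text
[-0.3  -0.23  0.11] 0.0005255907419419534 19.6417
the job is handed in; nothing more can be done
```

The turntable is one index hole further on, anticlockwise, and the job was handed in at about 19.6 s of the 40 s allowed. The hand-in gives no verdict.

**What I did:** I pressed the button about 10.5 mm down with the shut fingertips (about 8 N) and turned the table by the push plate to about 0.7 rad. I then raised the fingertips off the button while still below the plate's top edge. From there I pushed on until the pin locked. At lock the push force jumped from about 0 N to 10 N, close to where I expected the next hole. I then backed off, lifted and returned the arm to its start pose.

**Last checks:**
- **Turntable:** in the top view the button is within about 1 mm (0.01 rad) of the predicted +60° position, and the hole it left is visible.
- **Button:** the scene view agrees with it being fully up, but I have no direct reading of its height.
- **Pucks and bystanders:** all four pucks look seated in their nests, though the lens arm partly hides one. The bystanders look unmoved.
- **Contact:** the force on the tool was about 0 N with the arm clear.

The one oddity was an upward force of about 6 N on the tool at the moment of lock. It was gone once I backed off. I took it for friction on the plate and did not look into it further. No check failed.

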